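# Turn the double-ended scraper insert in its bench holder

### The job

The scraper blade sticking out at the front of the bench holder is crusted with old glue. Swing the clamp lever open, take the double-ended insert out, turn it end for end so that its clean blade sticks out at the front, lay it fully down between the jaws again and swing the lever shut until the insert is clamped tight. Do not knock over or push aside the glue bottle, the mixing cup, the small wooden cell or the two plywood facets.

Things in the scene. Friction and masses are not known exactly. Their poses are not given: they have to be found in the camera images.
- holder: Bench scraper holder, fixed to the bench: plywood foot 150 x 140 x 12 mm with a grey casting. Origin at the underside, below the middle of the clamped insert; z up. Front (work side) = its -x side, where one blade sticks out freely. The insert lies along the holder's x. Lever on the -y side, fixed jaw on the +y side.
- bed (a point): Middle of the flat bed the insert lies on, 50 mm above the bench on the holder's origin; the bed is 55 mm long in x. Dark steel jaws of that length flank it, tops 11 mm above the bed: fixed jaw's face at y = +10 mm; with the lever fully open the moving jaw's face is at y = -17.4 mm, so aim y = -3.5 mm when laying the insert in.
- guard (a point): Middle of the low, open-topped grey guard at the holder's back (x 29 to 89 mm), inside 54 mm wide, walls up to 60 mm above the bench. It shelters the spare blade. This point is at the walls' top height, 59 mm behind the holder's origin.
- clamp_jaw: Moving jaw, dark steel bar 55 x 12 x 11 mm. Its origin lies at point bed when the lever is at 0. It slides to the holder's -y as the lever opens (5.7 mm per rad, 8 mm in all) and presses the insert against the fixed jaw as the lever shuts; it first touches the insert with the lever at about 0.1 rad.
- clamp_lever (a joint): Angle of the cam lever, rad: 0 = fully shut (arm points to the holder's +x, beside the guard), 1.4 = fully open (arm points to the holder's -y). Opens clockwise seen from above about a vertical pivot at the holder's x = -20, y = -55 mm. Stiff (0.12 N m), stays where left. The steel arm's top is 60 mm above the bench.
- lever_knob (a point): Middle of the black upright knob on the lever's end, 50 mm from the pivot: a round post 17 mm across, from 61 to 90 mm above the bench; this point is 78 mm above the bench. Pinch it or push it.
- insert: Double-ended scraper insert, 150 mm long, about 90 g: blue plastic carrier 20 mm wide, 14 mm high, with a flat steel blade 28 mm wide at either end. Origin at the middle of its underside, z up, x towards the clean blade. Collars 32 mm wide at x = +-32 to 38 mm, z -4 to +18 mm, stand outside the jaws' ends with 4.5 mm play each way. Starts clamped, crusted blade to the front.
- rib (a point): Middle of the finger rib on top of the insert, to lift it by: 44 mm long in x, 12 mm wide, from 14 to 35 mm above the underside; this point is 24.5 mm above the underside.
- clean_edge (a point): Edge of the insert's clean, bright blade, 75 mm from the middle.
- crusted_edge (a point): Edge of the insert's used blade, dark and crusted with amber glue, 75 mm from the middle.
- glue_bottle: White glue bottle with a red nozzle, 58 mm across, 176 mm tall, standing left of the holder; origin at its base.
- mix_cup: White empty mixing cup, 69 mm across, 70 mm tall, right of the holder; origin at its base.
- small_cell: Small closed plywood cell (many-sided), 81 x 87 x 74 mm, right of the holder; origin at its base.
- facet_a: Loose plywood facet, 62 x 59 x 9 mm, lying left of the holder; origin at its base.
- facet_b: Loose plywood facet, 56 x 67 x 9 mm, lying left of the holder; origin at its base.

How it is judged:
At the end, for the whole second after the job is handed in: Clean edge 69-81 mm ahead of the holder's middle at its front; insert on the bed within 2.5 mm, within 3 mm sideways of its clamped place, level and in line with the jaws within 0.06 rad; lever under 0.2 rad, jaw pressing the insert with over 2 N; at rest (x of clean_edge in the frame of holder between -0.081 and -0.069 m and z of insert in the frame of holder between 0.048 and 0.0525 m and y of insert in the frame of holder between -0.003 and 0.003 m and angle between the x axis of insert and the x axis of holder, either way round below 0.06 rad and angle between insert's own z axis and vertical below 0.06 rad and value of joint clamp_lever below 0.2 rad and contact force between clamp_jaw and insert above 2 N and linear speed of insert below 0.02 m/s); the robot touches nothing.
It fails at once if a bystander (glue bottle, mixing cup, small cell, plywood facet) is pushed more than 30 mm or the bottle or cup is tipped (distance of any of glue_bottle, mix_cup, small_cell, facet_a, facet_b from where it was at the start of the episode above 0.03 m or angle between any of glue_bottle, mix_cup's own z axis and vertical above 0.5 rad).
It also fails if it takes over 72 s, if anything falls off the work surface, if the arm or the gripper's body presses on something with over 40 N, if the wrist force passes 120 N, or if a joint passes its speed limit or range.

### The arm

A 7-joint arm with a two-finger parallel gripper is mounted at the origin on a cart in front of the work surface, level with it; the furniture and walls round the work are solid. World frame = base frame: x ahead of the robot, y to its left, z up, the work surface at z = 0. Lengths are in m, angles in rad, forces in N, time in s.
With the tool pointing down it reaches from about 0.425 to 0.875 m from the base axis. Payload 8.4 kg.
Tool frame: the origin (TCP) lies at the very end of the fingers, on their centre line; the grasp point (between the pads) lies 19 mm behind it (ctrl.pinch_z is the distance from the TCP to the grasp point, in m); z points along the fingers, y is the direction in which the jaws open and shut (so a half turn about z gives the same grasp; the last joint's range is limited). The gripper opens to 85 mm and grips with 20 to 120 N. Pads are 22 mm wide; open, the fingers measure 114 mm over their backs; the gripper's body (76 mm by 85 mm) begins 54 mm behind the grasp point. The pads swing forward as they close: fully open they stand 13 mm farther back than shut.
Start: joints at [-1.32, 0.333, 0.04, 1.465, -0.013, 1.343, -0.059], TCP at [0.223, 0.611, 0.231] pointing down, gripper open.
Joint ranges: [-2.58, 2.58], [-0.38, 2.09], [-1.3, 1.39], [0.25, 2.4], [-1.5, 4.64], [0.08, 2.09], [-2.65, 2.65]. Speed limits (rad/s): [2.22, 2.22, 2.79, 2.79, 3.14, 3.14, 3.14].

### API

Orientations are given as a unit quaternion [w, x, y, z].
In Python, from plant import telemetry, cams, ctrl gives the robot as it stands.
- The arm moves only by the shell command python3 -m inch 'ROWS'. ROWS is JSON, a list of rows, each an object with "dr": the turn, a rotation vector about the tool's x, y, z in degrees, a list of three; "delta_pos": the shift along the tool's x, y, z in mm, a list of three; "fingers": the finger opening in mm, from 0 to 85.4. A call has exactly 8 rows; each row shifts and turns the commanded pose from where the row before left it, along the tool's axes as they then stand; what a row does not reach is not made up. A row lasts 1/8 s, in which the tool goes at most 62.5 mm and 10.7 degrees, less where a joint would pass 70% of its speed; a pose out of reach is approached as far as the arm can. A call with a gripper value outside its range is refused whole. The fingers move at their own pace and stop on an object; the grip force is fixed at half the most. Time passes only in rows, so rows that do not move let the fingers close, or fill a call up. It gives the time, the measured TCP pose, the force and the opening at its end, in the units of the state.
- telemetry.sense(): the state, without advancing time (a new reading comes with each control period).
- cams.capture(name): name is "scene" or "top" or "wrist"; returns a dict with "image" (400x640x3 uint8, red, green, blue), "fx", "fy", "cx", "cy" (pixels), "origin" and "rotation" of the camera in the world. Camera axes: x right, y up, looking along -z (the intrinsics and any distortion apply to the point x, -y, -z); pixel columns grow to the right and rows downward; lengths in m; the calibration is good to about 2 mm. A picture is of the moment at which its call begins. There is no depth.
- ctrl.finish_job(): hands the job in, once; it reports no verdict.
The state is a dict: "time_s": time; "joint_pos": joint angles; "qd": joint speeds; "joint_torque": joint torques, N m; "ee_pos": TCP position; "tcp_rot": TCP orientation; "wrist_force": force on the tool from outside, world axes, zero at the start; "ft_torque": the same for the moment, N m; "grip_width": finger opening in m.
Only numpy, scipy, OpenCV 4.12 (cv2) and the standard library are available. Lean on these libraries where they do the work, as an engineer would, in place of code of your own. Each camera call takes 0.05 s, during which the arm holds its last target. There are 200 camera calls.

## Working session

There is one attempt and no reset: what is moved stays moved. The work goes in short steps, Python scripts to look and compute and a shell command to move; the robot and the scene stay as the last step left them, time stands still between calls to the robot, and variables do not carry over. Pictures are saved under pics/ and viewed, about 8 in all and at most 12, crops included, and the job is handed in when it is done.

```bash
mkdir -p pics; ls
python3 - <<'E'
from plant import telemetry,cams,ctrl
import cv2
print(telemetry.sense(),ctrl.pinch_z)
for n in ("top","scene"):
    c=cams.capture(n); cv2.imwrite(f"pics/{n}0.png",c["image"][:,:,::-1])
    print(n,{k:v for k,v in c.items() if k!="image"})
E
```

```text
pics
{'time_s': 0.0, 'joint_pos': array([-1.32015342,  0.33393275,  0.03986827,  1.46621155, -0.01342145,
        1.34330301, -0.05850802]), 'qd': array([ 1.45541784e-04, -1.81650638e-04,  1.71129150e-04, -3.55674391e-05,
        6.85774750e-04,  2.75406550e-04, -7.28285400e-04]), 'joint_torque': array([-9.03001092e-04, -6.58543754e+01,  1.36532407e+00, -4.05572140e+01,
        1.69058098e-02,  1.23684900e-02, -2.10452566e-05]), 'ee_pos': array([0.22265501, 0.61021778, 0.23043628]), 'tcp_rot': array([-9.55614203e-05,  1.74042601e-01,  9.84737804e-01, -7.88578267e-04]), 'wrist_force': array([ 0.76035394,  0.77889793, -0.84699846]), 'ft_torque': array([ 0.00175911, -0.05830139,  0.03066997]), 'grip_width': 0.08538849099608858} 0.0187
top {'fx': 516.7523354663352, 'fy': 516.7523354663352, 'cx': 316.5366976650507, 'cy': 206.02169677097197, 'origin': array([ 0.36573892, -0.25200515,  1.23247835]), 'rotation': array([ 0.70951506,  0.0410619 , -0.0459086 , -0.70199338])}
scene {'fx': 491.88027320517887, 'fy': 491.88027320517887, 'cx': 319.12472683254765, 'cy': 206.5892229821844, 'origin': array([-0.05492684, -1.26241244,  0.88076396]), 'rotation': array([ 0.85924883,  0.44474234, -0.11361357, -0.22580448])}
```

View pics/top0.png

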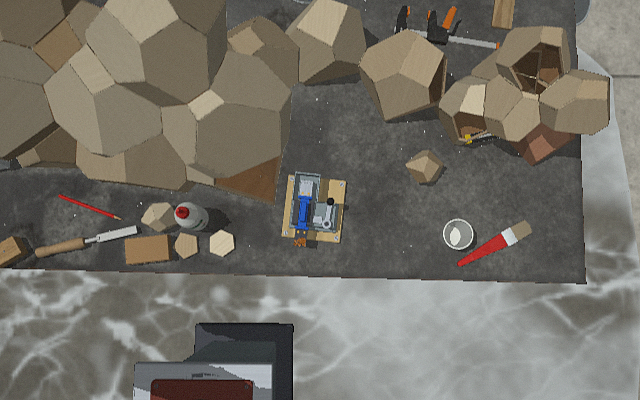

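View pics/scene0.png

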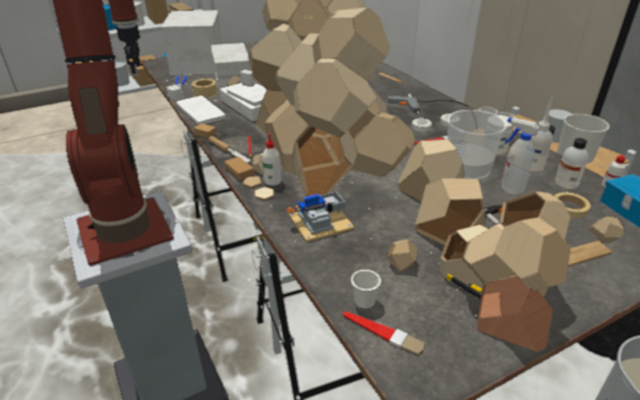

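The top view shows the holder at about px (315,208), with its front facing the robot and the crusted blade at (300,243). The black knob is at (330,202), the bottle at (188,215) and the cup at (458,234). The scene view agrees. Next I measure the holder.

```bash
cat > h.py <<'E'
from plant import telemetry,cams,ctrl
import cv2,numpy as np
from scipy.spatial.transform import Rotation as R
def rot(q): return R.from_quat(np.r_[q[1:],q[0]]).as_matrix()
def ray(c,uv,z):
    """pixel -> world point on plane z"""
    d=rot(c["rotation"])@np.array([(uv[0]-c["cx"])/c["fx"],-(uv[1]-c["cy"])/c["fy"],-1])
    o=np.array(c["origin"]); return o+d*(z-o[2])/d[2]
def proj(c,p):
    q=rot(c["rotation"]).T@(np.array(p)-c["origin"])
    return np.array([c["cx"]+c["fx"]*q[0]/-q[2],c["cy"]-c["fy"]*q[1]/-q[2]])
def blobs(c,lo,hi,roi=None,amin=15):
    """HSV blobs inside roi (u0,v0,u1,v1), largest first: (area, centre, minAreaRect)"""
    m=cv2.inRange(cv2.cvtColor(c["image"],cv2.COLOR_RGB2HSV),np.array(lo),np.array(hi))
    if roi is not None:
        k=np.zeros_like(m);k[roi[1]:roi[3],roi[0]:roi[2]]=255;m&=k
    cs=cv2.findContours(m,cv2.RETR_EXTERNAL,cv2.CHAIN_APPROX_NONE)[0]
    out=[(cv2.contourArea(x),cv2.minAreaRect(x)) for x in cs if cv2.contourArea(x)>=amin]
    return sorted(out,key=lambda t:-t[0])
def shot(n,name):
    c=cams.capture(n);cv2.imwrite(f"pics/{name}.png",c["image"][:,:,::-1]);return c
def tool():
    s=telemetry.sense();M=rot(s["tcp_rot"]);return s,np.array(s["ee_pos"]),M
E
python3 - <<'E'
from h import *
s,p,M=tool();print(M.round(3))
c=cams.capture("top");roi=(275,165,355,255)
for nm,lo,hi,z in(("foot",(12,60,120),(30,200,255),.012),("blue",(105,120,60),(130,255,255),.07),("knob",(0,0,0),(180,255,45),.09)):
    for a,r in blobs(c,lo,hi,roi,8)[:4]:
        print(nm,a,np.round(r[0],1),np.round(r[1],1),round(r[2],1),ray(c,r[0],z).round(4),[ray(c,q,z)[:2].round(3).tolist() for q in cv2.boxPoints(r)])
x=c["image"][160:260,270:360,::-1];cv2.imwrite("pics/crop0.png",cv2.resize(x,None,fx=6,fy=6,interpolation=cv2.INTER_CUBIC))
E
```

```text
[[-0.939  0.343 -0.   ]
 [ 0.343  0.939 -0.001]
 [-0.    -0.002 -1.   ]]
foot 365.5 [287.5 205.5] [13. 63.] 0.0 [ 0.5172 -0.1905  0.012 ] [[0.442, -0.176], [0.593, -0.174], [0.594, -0.205], [0.442, -0.207]]
foot 321.5 [336.1 191.1] [16.3 23.5] 6.3 [ 0.5533 -0.306   0.012 ] [[0.527, -0.284], [0.584, -0.289], [0.58, -0.328], [0.523, -0.322]]
foot 206.5 [328.7 227.6] [23.6 27.6] 5.7 [ 0.4655 -0.2889  0.012 ] [[0.436, -0.258], [0.501, -0.264], [0.496, -0.32], [0.431, -0.314]]
foot 22.5 [299.5 242. ] [ 8. 11.] 90.0 [ 0.4308 -0.2203  0.012 ] [[0.44, -0.207], [0.44, -0.233], [0.422, -0.233], [0.421, -0.207]]
blue 277.0 [303. 212.] [13.3 33.5] 5.7 [ 0.4955 -0.2287  0.07  ] [[0.459, -0.211], [0.535, -0.217], [0.532, -0.247], [0.456, -0.24]]
knob 29.5 [330. 201.] [6. 6.] 90.0 [ 0.5187 -0.289   0.09  ] [[0.525, -0.282], [0.526, -0.296], [0.512, -0.296], [0.512, -0.282]]
```

View pics/crop0.png

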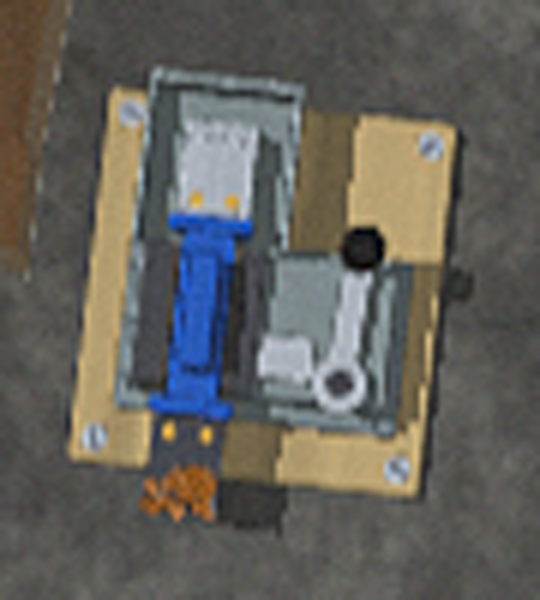

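The crop shows the insert running from the collar at about px (305,197.5) to the one at (301.7,227.5). The knob is at (330.5,201.3), the pivot at (326.7,223.7) and the foot corners are clear.

Run:
```python
from h import *
c=cams.capture("top")
P=lambda u,v,z: ray(c,(270+u/6-.4,160+v/6-.4),z)
co=[P(*q,.012) for q in((112,88),(455,125),(420,495),(70,460))]
print(np.round(co,4).tolist(),"ctr",np.mean(co,0).round(4))
yaw=lambda a,b: np.degrees(np.arctan2(*(a-b)[1::-1]))
print("yaw foot",yaw(co[0],co[3]),yaw(co[1],co[2]),yaw(co[0],co[1])-90,yaw(co[3],co[2])-90)
f,b=P(191,404,.067),P(211,226,.067);print("collars",f,b,yaw(b,f),(f+b)/2)
k,pv=P(362,248,.09),P(341,383,.063);print("knob",k,"piv",pv,yaw(k,pv),np.linalg.norm((k-pv)[:2]))
h0=(f+b)/2;w=np.radians(-5.2);Rz=np.array([[np.cos(w),-np.sin(w)],[np.sin(w),np.cos(w)]])
print("origin from knob",k[:2]-Rz@[.03,-.055],"piv",pv[:2]-Rz@[-.02,-.055])
```

```text
[[0.5927, -0.1911, 0.012], [0.5793, -0.3282, 0.012], [0.4316, -0.3149, 0.012], [0.4439, -0.1771, 0.012]] ctr [ 0.5119 -0.2528  0.012 ]
yaw foot -5.377520631684244 -5.13774573986003 -5.58494721945506 -5.099044556302005
collars [ 0.46193432 -0.2256119   0.067     ] [ 0.52973725 -0.23226665  0.067     ] -5.6055351384567995 [ 0.49583579 -0.22893928  0.067     ]
knob [ 0.51887346 -0.28889713  0.09      ] piv [ 0.47084801 -0.28217975  0.063     ] -7.962375256576551 0.04849295539856473
origin from knob [ 0.49398172 -0.23140451] piv [ 0.49575049 -0.22921876]
```

```bash
cat > go.py <<'E'
import sys;from h import *
# print shift (mm, tool axes) and turn to a world TCP target x y z, tool-y azimuth az (deg)
s,p,M=tool();t=np.array([float(a) for a in sys.argv[1:4]])
az=np.degrees(np.arctan2(M[1,1],M[0,1]))
print("t",round(s["time_s"],2),"p",p.round(4),"az",round(az,2),"tilt",M[:,2].round(3),"F",np.round(s["wrist_force"],1),"grip",round(s["grip_width"]*1e3,1),"j",np.round(s["joint_pos"],2))
print("shift",(M.T@(t-p)*1e3).round(1), "turn z(+cw)",round(az-float(sys.argv[4]),2) if len(sys.argv)>4 else "")
E
python3 -m inch '[{"dr":[0,0,0],"delta_pos":[-44,-38,-11],"fingers":40},{"dr":[0,0,0],"delta_pos":[-44,-38,-11],"fingers":40},{"dr":[0,0,0],"delta_pos":[-44,-38,-11],"fingers":40},{"dr":[0,0,0],"delta_pos":[-44,-38,-11],"fingers":40},{"dr":[0,0,0],"delta_pos":[-44,-38,-11],"fingers":40},{"dr":[0,0,0],"delta_pos":[-44,-38,-11],"fingers":40},{"dr":[0,0,-7.5],"delta_pos":[-44,-38,-11],"fingers":40},{"dr":[0,0,-7.5],"delta_pos":[-44,-38,-11],"fingers":40}]'
python3 go.py 0.495 -0.2295 0.25 84.7
```

```text
time_s: 1.2
ee_pos: [0.4561, 0.2066, 0.3199]
tcp_rot: [0.0, 0.042, 0.999, 0.0]
wrist_force: [0.4, 1.1, 0.3]
grip_width: 0.04
t 1.2 p [0.4561 0.2066 0.3199] az 85.21 tilt [ 0.     0.001 -1.   ] F [0.4 1.1 0.3] grip 40.0 j [-0.89 -0.02  0.37  1.69  0.01  1.47  0.97]
shift [ -75.2 -431.4   69.6] turn z(+cw) 0.51
```

```bash
python3 -m inch '[{"dr":[0,0,0],"delta_pos":[-9.4,-54,0],"fingers":40},{"dr":[0,0,0],"delta_pos":[-9.4,-54,0],"fingers":40},{"dr":[0,0,0],"delta_pos":[-9.4,-54,0],"fingers":40},{"dr":[0,0,0],"delta_pos":[-9.4,-54,0],"fingers":40},{"dr":[0,0,0],"delta_pos":[-9.4,-54,10],"fingers":40},{"dr":[0,0,0],"delta_pos":[-9.4,-54,20],"fingers":40},{"dr":[0,0,0],"delta_pos":[-9.4,-54,20],"fingers":40},{"dr":[0,0,0.5],"delta_pos":[-9.4,-54,20],"fingers":40}]'
python3 go.py 0.495 -0.2295 0.25 84.7
python3 -c "
from h import *
c=shot('wrist','w1');print(c['origin'],rot(c['rotation']).round(2).tolist())
print('exp origin bed',proj(c,(.495,-.2295,.085)),'knob',proj(c,(.5189,-.2889,.09)))"
```

```text
time_s: 2.2
ee_pos: [0.4926, -0.2299, 0.2491]
tcp_rot: [0.001, 0.048, 0.999, 0.0]
wrist_force: [2.2, 0.6, -0.8]
grip_width: 0.04
t 2.2 p [ 0.4926 -0.2299  0.2491] az 84.49 tilt [ 0.001  0.    -1.   ] F [ 2.2  0.6 -0.8] grip 40.0 j [-0.46  0.13  0.9   1.74 -0.1   1.33  1.94]
shift [-2.4  0.7 -0.9] turn z(+cw) -0.21
[ 0.41409624 -0.22254587  0.39114232] [[0.1, -0.95, -0.3], [1.0, 0.09, 0.03], [-0.0, -0.3, 0.95]]
exp origin bed [319.0900452  187.82775663] knob [258.05345114 219.79453137]
```

View pics/w1.png

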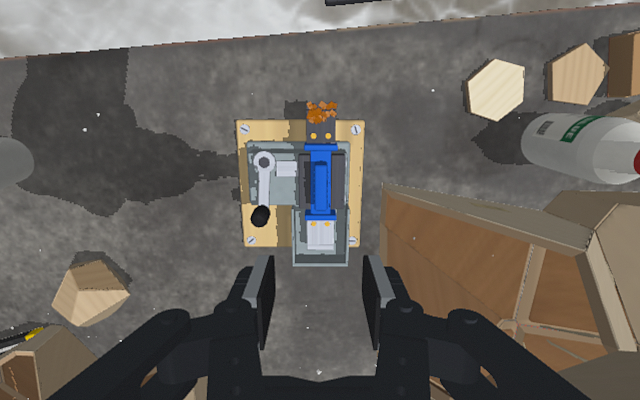

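The wrist view (image up = world -x, right = +y) shows the insert from px (320,147) at the front collar to (320,216) at the rear one. The knob top is at about (259,218), the pivot at (264,161), and the foot corners are clear.

Run:
```python
from h import *
c=cams.capture("wrist");roi=(225,105,380,275)
for nm,lo,hi,z in(("blue",(105,120,60),(130,255,255),.066),("knob",(0,0,0),(180,255,45),.09)):
    for a,r in blobs(c,lo,hi,roi,40)[:3]:
        b=cv2.boxPoints(r);print(nm,a,np.round(r[0],1),b.round(1).tolist(),ray(c,r[0],z).round(4))
yaw=lambda a,b: np.degrees(np.arctan2(*(a-b)[1::-1]))
f,b=ray(c,(320,145.5),.066),ray(c,(320,216),.066)
print("col",f,b,(f+b)/2,yaw(b,f),np.linalg.norm(b-f))
co=[ray(c,q,.012) for q in((236.5,121),(366,121),(362,247),(243,247))]
print("foot",np.round(co,4).tolist(),np.mean(co,0),yaw(co[3],co[0]),yaw(co[2],co[1]))
k,p=ray(c,(259.5,218),.09),ray(c,(264,161),.062);print("knob",k,p,yaw(k,p))
x=c["image"][105:275,225:375,::-1];cv2.imwrite("pics/w1c.png",cv2.resize(x,None,fx=3.5,fy=3.5,interpolation=cv2.INTER_CUBIC))
```

```text
blue 1709.0 [328.5 183.5] [[312.0, 145.0], [345.0, 145.0], [345.0, 222.0], [312.0, 222.0]] [ 0.4932 -0.2282  0.066 ]
knob 270.5 [268. 219.] [[256.0, 225.0], [265.6000061035156, 205.8000030517578], [280.0, 213.0], [270.3999938964844, 232.1999969482422]] [ 0.5151 -0.287   0.09  ]
knob 117.0 [367.5 265. ] [[363.0, 256.0], [372.0, 256.0], [372.0, 274.0], [363.0, 274.0]] [ 0.5714 -0.1983  0.09  ]
knob 115.5 [269. 265.] [[264.0, 256.0], [274.0, 256.0], [274.0, 274.0], [264.0, 274.0]] [ 0.562  -0.2929  0.09  ]
col [ 0.45605008 -0.23271092  0.066     ] [ 0.52543217 -0.23970115  0.066     ] [ 0.49074112 -0.23620603  0.066     ] -5.75312412534285 0.06973333080682323
foot [[0.4284, -0.3195, 0.012], [0.4425, -0.182, 0.012], [0.5884, -0.1956, 0.012], [0.5742, -0.3372, 0.012]] [ 0.50838956 -0.25857941  0.012     ] -6.909405643827062 -5.312745868823657
knob [ 0.51337243 -0.29463304  0.09      ] [ 0.46586125 -0.28765549  0.062     ] -8.354793458782309
```

View pics/w1c.png

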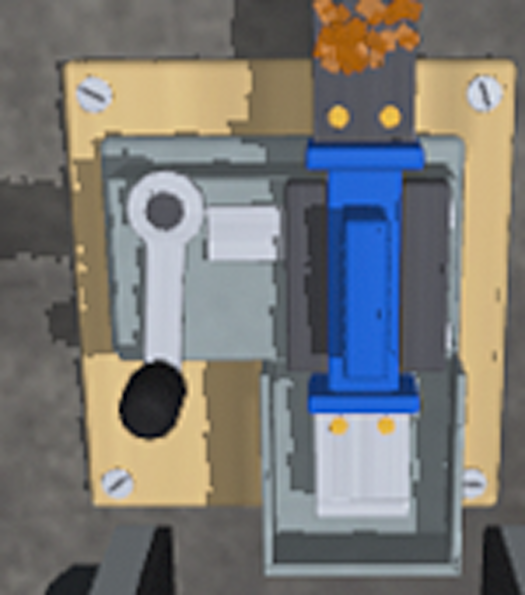

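The crop puts the insert axis at px u=329.3, the rib top at v=168–213, the knob top at (268,220.5), the pivot at (272,165) and the foot corners at about (243.5,122.5), (371.5,122.5), (367,248.5), (251.8,249). My earlier eyeballing was 8 px off, so I recompute from these.

Run:
```python
from h import *
c=cams.capture("wrist")
yaw=lambda a,b: np.degrees(np.arctan2(*(a-b)[1::-1]))
Q=lambda u,v,z: ray(c,(225+u/3.5-.4,105+v/3.5-.4),z)
a,b=Q(366,222,.085),Q(366,377,.085);print("rib",a,b,(a+b)/2,np.linalg.norm(b-a),yaw(b,a))
f,r=Q(366,160,.068),Q(364,395,.068);print("col",f,r,(f+r)/2,np.linalg.norm(f-r),yaw(r,f))
co=[Q(u,v,.012) for u,v in((64,61),(513,61),(497,504),(93,504))]
print("foot",np.round(co,4).tolist(),np.mean(co,0).round(4),yaw(co[3],co[0]),yaw(co[2],co[1]))
k,p=Q(151,405,.09),Q(164,210,.064);print("knob",k,p,yaw(k,p),np.linalg.norm((k-p)[:2]))
w=np.radians(-5.4);Rz=np.array([[np.cos(w),-np.sin(w)],[np.sin(w),np.cos(w)]])
print("origin from piv",p[:2]-Rz@[-.02,-.055],"knob at lever0",k[:2]-Rz@[.03,-.055])
```

```text
rib [ 0.47416107 -0.22348002  0.085     ] [ 0.5159774  -0.22743923  0.085     ] [ 0.49506924 -0.22545962  0.085     ] 0.04200334050836776 -5.408697590729622
col [ 0.46089518 -0.22177151  0.068     ] [ 0.52705225 -0.22860467  0.068     ] [ 0.49397371 -0.22518809  0.068     ] 0.06650901540530577 -5.896996533036769
foot [[0.4297, -0.3102, 0.012], [0.4439, -0.1735, 0.012], [0.5911, -0.1875, 0.012], [0.5769, -0.3253, 0.012]] [ 0.5104 -0.2491  0.012 ] -5.869355764011098 -5.43470126354909
knob [ 0.51623962 -0.28481268  0.09      ] [ 0.46939809 -0.27801374  0.064     ] -8.258669659468458 0.0473323881427389
origin from piv [ 0.49448528 -0.22514   ] knob at lever0 [ 0.49154872 -0.22723352]
```

```bash
python3 go.py 0.517 -0.287 0.066 84.5
```

```text
t 2.35 p [ 0.4911 -0.2314  0.2482] az 84.13 tilt [-0.003 -0.002 -1.   ] F [-0.2  0.2 -0.7] grip 40.0 j [-0.46  0.13  0.9   1.74 -0.1   1.33  1.93]
shift [-32.  -52.3 182.2] turn z(+cw) -0.37
```

```bash
python3 -m inch '[{"dr":[0,0,0],"delta_pos":[-16,-26,20],"fingers":32},{"dr":[0,0,0],"delta_pos":[-16,-26,25],"fingers":32},{"dr":[0,0,0],"delta_pos":[0,0,35],"fingers":32},{"dr":[0,0,0],"delta_pos":[0,0,30],"fingers":32},{"dr":[0,0,0],"delta_pos":[0,0,20],"fingers":32},{"dr":[0,0,0],"delta_pos":[0,0,0],"fingers":32},{"dr":[0,0,0],"delta_pos":[0,0,0],"fingers":32},{"dr":[0,0,0],"delta_pos":[0,0,0],"fingers":32}]'
python3 go.py 0.517 -0.287 0.066 84.5
python3 -c "
from h import *
c=shot('wrist','w2');print(proj(c,(.5175,-.287,.09)))"
```

```text
time_s: 3.35
ee_pos: [0.5201, -0.2835, 0.1206]
tcp_rot: [0.001, 0.048, 0.999, -0.0]
wrist_force: [0.2, 0.4, 0.0]
grip_width: 0.032
t 3.35 p [ 0.5201 -0.2835  0.1206] az 84.47 tilt [ 0.002 -0.    -1.   ] F [0.2 0.4 0. ] grip 32.0 j [-0.27  0.4   0.87  1.78 -0.34  1.12  2.18]
shift [ 2.9 -3.8 54.6] turn z(+cw) -0.03
[311.63203324 242.27849631]
```

View pics/w2.png

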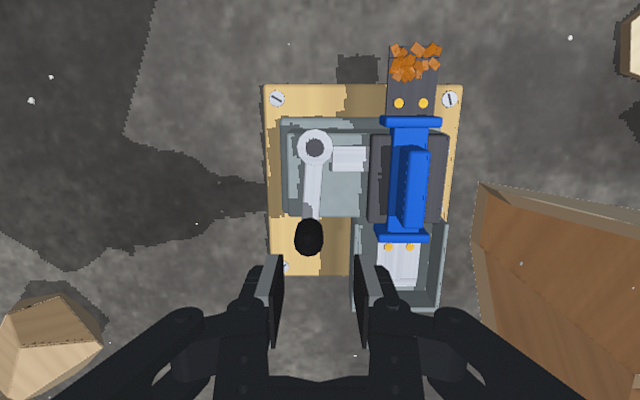

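The knob top is at about px (309,243) against a predicted (311.6,242), about 1 mm off. The gap between the fingers is centred at about u=320. I descend around it.

```bash
python3 -m inch '[{"dr":[0,0,0],"delta_pos":[2.5,-4.5,0],"fingers":32},{"dr":[0,0,0],"delta_pos":[0,0,15],"fingers":32},{"dr":[0,0,0],"delta_pos":[0,0,15],"fingers":32},{"dr":[0,0,0],"delta_pos":[0,0,15],"fingers":32},{"dr":[0,0,0],"delta_pos":[0,0,9],"fingers":32},{"dr":[0,0,0],"delta_pos":[0,0,0],"fingers":32},{"dr":[0,0,0],"delta_pos":[0,0,0],"fingers":20},{"dr":[0,0,0],"delta_pos":[0,0,0],"fingers":20}]'
python3 go.py 0.517 -0.288 0.066 84.5
```

```text
time_s: 4.4
ee_pos: [0.5168, -0.2877, 0.0659]
tcp_rot: [0.0, 0.048, 0.999, -0.0]
wrist_force: [-0.8, -0.4, 0.3]
grip_width: 0.0201
t 4.4 p [ 0.5168 -0.2877  0.0659] az 84.46 tilt [ 0.001 -0.    -1.   ] F [-0.8 -0.4  0.3] grip 20.1 j [-0.22  0.46  0.83  1.83 -0.4   1.02  2.23]
shift [-0.2 -0.3 -0.1] turn z(+cw) -0.04
```

```bash
python3 -m inch '[{"dr":[0,0,8],"delta_pos":[0.8,-8.7,0],"fingers":20},{"dr":[0,0,10],"delta_pos":[0.8,-8.7,0],"fingers":20},{"dr":[0,0,10],"delta_pos":[0.8,-8.7,0],"fingers":20},{"dr":[0,0,10],"delta_pos":[0.8,-8.7,0],"fingers":20},{"dr":[0,0,10],"delta_pos":[0.8,-8.7,0],"fingers":20},{"dr":[0,0,10],"delta_pos":[0.8,-8.7,0],"fingers":20},{"dr":[0,0,10],"delta_pos":[0.8,-8.7,0],"fingers":20},{"dr":[0,0,0],"delta_pos":[0,0,0],"fingers":20}]'
python3 go.py 0.474 -0.3315 0.066 5
```

```text
time_s: 5.4
ee_pos: [0.4802, -0.3323, 0.0656]
tcp_rot: [0.0, 0.598, 0.801, -0.0]
wrist_force: [0.2, -0.5, 0.3]
grip_width: 0.0195
t 5.4 p [ 0.4802 -0.3323  0.0656] az 16.51 tilt [ 0. -0. -1.] F [ 0.2 -0.5  0.3] grip 19.5 j [-0.31  0.59  1.11  1.85 -0.6   1.08  1.31]
shift [ 2.5 -5.7 -0.4] turn z(+cw) 11.51
```

```bash
python3 -m inch '[{"dr":[0,0,5],"delta_pos":[0.8,-4,0],"fingers":20},{"dr":[0,0,5],"delta_pos":[0.8,-3,0],"fingers":20},{"dr":[0,0,0],"delta_pos":[0,-2,0],"fingers":20},{"dr":[0,0,0],"delta_pos":[0,0,0],"fingers":20},{"dr":[0,0,0],"delta_pos":[0,0,0],"fingers":32},{"dr":[0,0,0],"delta_pos":[0,0,0],"fingers":32},{"dr":[0,0,0],"delta_pos":[0,0,-30],"fingers":32},{"dr":[0,0,0],"delta_pos":[0,0,-40],"fingers":32}]'
python3 go.py 0.495 -0.2275 0.14 84.5
```

```text
time_s: 6.4
ee_pos: [0.4701, -0.3325, 0.1355]
tcp_rot: [-0.001, 0.666, 0.746, -0.0]
wrist_force: [-0.0, -0.4, 0.1]
grip_width: 0.0322
t 6.4 p [ 0.4701 -0.3325  0.1355] az 6.51 tilt [-0.002  0.001 -1.   ] F [-0.  -0.4  0.1] grip 32.2 j [-0.41  0.53  1.25  1.81 -0.54  1.21  1.12]
shift [101.5  36.7  -4.4] turn z(+cw) -77.99
```

```bash
python3 -m inch '[{"dr":[0,0,-10],"delta_pos":[50.7,18.4,0],"fingers":40},{"dr":[0,0,-10],"delta_pos":[46.7,26.9,0],"fingers":40},{"dr":[0,0,-10],"delta_pos":[0,0,0],"fingers":40},{"dr":[0,0,-10],"delta_pos":[0,0,0],"fingers":40},{"dr":[0,0,-10],"delta_pos":[0,0,0],"fingers":40},{"dr":[0,0,-10],"delta_pos":[0,0,0],"fingers":40},{"dr":[0,0,-10],"delta_pos":[0,0,0],"fingers":40},{"dr":[0,0,-8],"delta_pos":[0,0,0],"fingers":40}]'
python3 go.py 0.495 -0.2275 0.066 84.5
python3 -c "
from h import *
c=shot('wrist','w3');cv2.imwrite('pics/w3.png',cv2.resize(c['image'][20:320,160:480,::-1],None,fx=2,fy=2));print(proj(c,(.495,-.2275,.085))*2-[320,40],proj(c,(.495,-.2275,.085)))"
```

```text
time_s: 7.4
ee_pos: [0.4957, -0.2281, 0.1354]
tcp_rot: [-0.0, 0.045, 0.999, -0.0]
wrist_force: [0.9, -0.8, -0.2]
grip_width: 0.04
t 7.4 p [ 0.4957 -0.2281  0.1354] az 84.81 tilt [-0. -0. -1.] F [ 0.9 -0.8 -0.2] grip 40.0 j [-0.5   0.3   1.01  1.88 -0.28  1.12  2.09]
shift [ 0.8  0.6 69.4] turn z(+cw) 0.31
[318.88775313 422.45852651] [319.44387656 231.22926325]
```

View pics/w3.png

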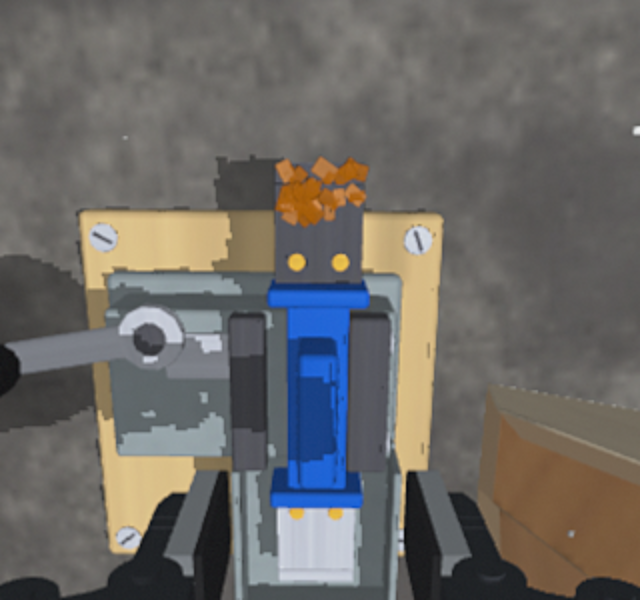

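The lever is open with the knob far left at about px (0,368), and the moving jaw has drawn back. The rib is centred at u≈319, v≈422, right where predicted. I descend and grip.

```bash
python3 -m inch '[{"dr":[0,0,0],"delta_pos":[0.7,0.5,20],"fingers":40},{"dr":[0,0,0],"delta_pos":[0,0,25],"fingers":40},{"dr":[0,0,0],"delta_pos":[0,0,18],"fingers":40},{"dr":[0,0,0],"delta_pos":[0,0,5.5],"fingers":40},{"dr":[0,0,0],"delta_pos":[0,0,0],"fingers":20},{"dr":[0,0,0],"delta_pos":[0,0,0],"fingers":8},{"dr":[0,0,0],"delta_pos":[0,0,0],"fingers":8},{"dr":[0,0,0],"delta_pos":[0,0,0],"fingers":8}]'
python3 go.py 0.495 -0.2275 0.066 84.5
```

```text
time_s: 8.45
ee_pos: [0.4958, -0.228, 0.0675]
tcp_rot: [0.001, 0.049, 0.999, -0.0]
wrist_force: [-1.0, -3.7, 3.1]
grip_width: 0.0105
t 8.45 p [ 0.4958 -0.228   0.0675] az 84.43 tilt [ 0.001 -0.001 -1.   ] F [-1.  -3.7  3.1] grip 10.5 j [-0.43  0.39  0.94  1.94 -0.38  0.99  2.16]
shift [0.9 0.5 1.5] turn z(+cw) -0.07
```

```bash
python3 -m inch '[{"dr":[0,0,0],"delta_pos":[0,0,-10],"fingers":8},{"dr":[0,0,0],"delta_pos":[0,0,-15],"fingers":8},{"dr":[0,0,0],"delta_pos":[0,0,-25],"fingers":8},{"dr":[0,0,0],"delta_pos":[0,0,-30],"fingers":8},{"dr":[0,0,10],"delta_pos":[0,0,0],"fingers":8},{"dr":[0,0,10],"delta_pos":[0,0,0],"fingers":8},{"dr":[0,0,10],"delta_pos":[0,0,0],"fingers":8},{"dr":[0,0,10],"delta_pos":[0,0,0],"fingers":8}]'
python3 -m inch '[{"dr":[0,0,10],"delta_pos":[0,0,0],"fingers":8},{"dr":[0,0,10],"delta_pos":[0,0,0],"fingers":8},{"dr":[0,0,10],"delta_pos":[0,0,0],"fingers":8},{"dr":[0,0,10],"delta_pos":[0,0,0],"fingers":8},{"dr":[0,0,10],"delta_pos":[0,0,0],"fingers":8},{"dr":[0,0,10],"delta_pos":[0,0,0],"fingers":8},{"dr":[0,0,10],"delta_pos":[0,0,0],"fingers":8},{"dr":[0,0,10],"delta_pos":[0,0,0],"fingers":8}]'
python3 go.py 0.495 -0.2305 0.145 -95.5
```

```text
time_s: 9.45
ee_pos: [0.4958, -0.2263, 0.1474]
tcp_rot: [-0.0, 0.389, 0.921, 0.001]
wrist_force: [0.3, -1.1, -1.0]
grip_width: 0.0107
time_s: 10.45
ee_pos: [0.4959, -0.2262, 0.1472]
tcp_rot: [-0.001, 0.89, 0.455, 0.0]
wrist_force: [0.3, 0.5, -0.7]
grip_width: 0.0102
t 10.45 p [ 0.4959 -0.2262  0.1472] az -35.81 tilt [ 0.     0.002 -1.   ] F [ 0.3  0.5 -0.7] grip 10.2 j [-0.72  0.49  1.36  1.87 -0.51  1.21  0.19]
shift [-4.   1.8  2.2] turn z(+cw) 59.69
```

```bash
python3 -m inch '[{"dr":[0,0,5],"delta_pos":[0,0,0],"fingers":8},{"dr":[0,0,5],"delta_pos":[0,0,0],"fingers":8},{"dr":[0,0,0],"delta_pos":[0,0,0],"fingers":8},{"dr":[0,0,0],"delta_pos":[0,0,0],"fingers":8},{"dr":[0,0,0],"delta_pos":[0,0,0],"fingers":8},{"dr":[0,0,0],"delta_pos":[0,0,0],"fingers":8},{"dr":[0,0,0],"delta_pos":[0,0,0],"fingers":8},{"dr":[0,0,0],"delta_pos":[0,0,0],"fingers":8}]'
python3 go.py 0.495 -0.2305 0.145 -95.5
```

```text
time_s: 11.45
ee_pos: [0.4955, -0.2273, 0.1468]
tcp_rot: [0.0, 0.926, 0.378, -0.0]
wrist_force: [0.5, 0.5, -0.5]
grip_width: 0.0103
t 11.45 p [ 0.4955 -0.2273  0.1468] az -45.54 tilt [-0. -0. -1.] F [ 0.5  0.5 -0.5] grip 10.3 j [-0.72  0.49  1.37  1.87 -0.52  1.21  0.02]
shift [-2.6  2.   1.8] turn z(+cw) 49.96
```

```bash
python3 -m inch '[{"dr":[0,0,10],"delta_pos":[0,0,0],"fingers":8},{"dr":[0,0,10],"delta_pos":[0,0,0],"fingers":8},{"dr":[0,0,10],"delta_pos":[0,0,0],"fingers":8},{"dr":[0,0,10],"delta_pos":[0,0,0],"fingers":8},{"dr":[0,0,10],"delta_pos":[0,0,0],"fingers":8},{"dr":[0,0,0],"delta_pos":[0,0,0],"fingers":8},{"dr":[0,0,0],"delta_pos":[0,0,0],"fingers":8},{"dr":[0,0,0],"delta_pos":[0,0,0],"fingers":8}]'
python3 go.py 0.495 -0.2305 0.09 -95.5
python3 - <<'E'
from h import *
c=cams.capture('wrist');cv2.imwrite('pics/w4.png',cv2.resize(c['image'][50:350,160:480,::-1],None,fx=2,fy=2))
# bed-height reference points of the holder in this view (crop pixels), yaw -5.4
w=np.radians(-5.4);Rz=np.array([[np.cos(w),-np.sin(w)],[np.sin(w),np.cos(w)]])
for n,h in (("foot/front jaw end fixed",(-.0275,.010,.061)),("rear",(.0275,.010,.061)),("origin .085",(0,0,.085))):
    q=np.r_[np.array([.495,-.2275])+Rz@h[:2],h[2]];print(n,(proj(c,q)-[160,50])*2)
E
```

```text
time_s: 12.45
ee_pos: [0.4955, -0.2272, 0.1468]
tcp_rot: [-0.0, 0.999, -0.047, -0.0]
wrist_force: [0.2, 0.4, -1.5]
grip_width: 0.0109
t 12.45 p [ 0.4955 -0.2272  0.1468] az -95.41 tilt [-0.  0. -1.] F [ 0.2  0.4 -1.5] grip 10.9 j [-0.72  0.5   1.37  1.87 -0.52  1.21 -0.84]
shift [-0.2  3.3 56.8] turn z(+cw) 0.09
foot/front jaw end fixed [288.56135032 393.70556068]
rear [286.65569868 244.39867616]
origin .085 [316.28918456 345.84586733]
```

View pics/w4.png

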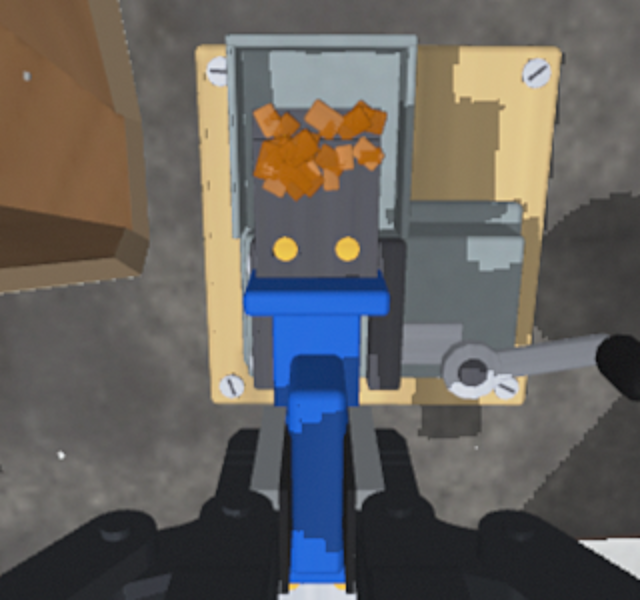

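The insert is turned with the crusted blade now at the rear, px (320,150), and its collar (245–388, 277–313) square to the jaws. The rib end's top edge is at v≈390. I check the insert's offset in the hand.

Run:
```python
from h import *
c=cams.capture('wrist');s,p,M=tool();zb=p[2]-.0675+.050
hx=-M[:,0]*-1  # tool x
print("tool x",M[:,0].round(3))
for n,x,z in(("collar outer top",.038,.018),("collar inner top",.032,.018),("collar outer at carrier top",.038,.014),("rib end top",.022,.035),("rib end bottom",.022,.014),("blade edge",.075,.007)):
    print(n,[((proj(c,np.r_[(p+(x+d)*M[:,0])[:2],zb+z])-[160,50])*2).round(1).tolist() for d in(0,.004)])
```

```text
tool x [ 0.995 -0.095 -0.   ]
collar outer top [[315.2, 279.8], [315.2, 261.5]]
collar inner top [[315.2, 306.7], [315.2, 288.9]]
collar outer at carrier top [[315.2, 275.1], [315.3, 257.2]]
rib end top [[315.1, 381.0], [315.1, 362.1]]
rib end bottom [[315.2, 343.7], [315.2, 326.9]]
blade edge [[315.4, 97.7], [315.4, 77.8]]
```

```bash
python3 -m inch '[{"dr":[0,0,0],"delta_pos":[1,3.3,10],"fingers":8},{"dr":[0,0,0],"delta_pos":[0,0,15],"fingers":8},{"dr":[0,0,0],"delta_pos":[0,0,15],"fingers":8},{"dr":[0,0,0],"delta_pos":[0,0,13],"fingers":8},{"dr":[0,0,0],"delta_pos":[0,0,0],"fingers":8},{"dr":[0,0,0],"delta_pos":[0,0,0],"fingers":8},{"dr":[0,0,0],"delta_pos":[0,0,0],"fingers":8},{"dr":[0,0,0],"delta_pos":[0,0,0],"fingers":8}]'
python3 go.py 0.495 -0.2305 0.068 -95.5
python3 - <<'E'
from h import *
c=cams.capture('wrist');cv2.imwrite('pics/w5.png',cv2.resize(c['image'][50:350,160:480,::-1],None,fx=2,fy=2))
s,p,M=tool();zb=p[2]-.0175
for n,x,z in(("collar outer top",.038,zb+.018),("collar inner top",.032,zb+.018),("rib end top",.022,zb+.035),("blade edge",.075,zb+.007),("jaw rear end",.0275,.061),("jaw front",-.0275,.061),("guard rear in",.089,.06)):
    print(n,((proj(c,np.r_[(p+x*M[:,0])[:2],z])-[160,50])*2).round(1).tolist(),((proj(c,np.r_[(p+(x+.004)*M[:,0])[:2],z])-[160,50])*2).round(1).tolist())
E
```

```text
time_s: 13.55
ee_pos: [0.4964, -0.2307, 0.0942]
tcp_rot: [0.0, 0.999, -0.048, 0.0]
wrist_force: [-0.4, -0.2, -0.5]
grip_width: 0.0103
t 13.55 p [ 0.4964 -0.2307  0.0942] az -95.53 tilt [ 0.001 -0.    -1.   ] F [-0.4 -0.2 -0.5] grip 10.3 j [-0.64  0.55  1.28  1.92 -0.59  1.12 -0.79]
shift [-1.5 -0.  26.2] turn z(+cw) -0.03
collar outer top [315.2, 280.0] [315.2, 261.7]
collar inner top [315.2, 306.9] [315.2, 289.0]
rib end top [315.1, 381.1] [315.1, 362.2]
blade edge [315.3, 98.0] [315.3, 78.2]
jaw rear end [315.3, 285.2] [315.3, 270.6]
jaw front [315.2, 469.0] [315.2, 456.7]
guard rear in [315.4, 35.8] [315.4, 17.7]
```

View pics/w5.png

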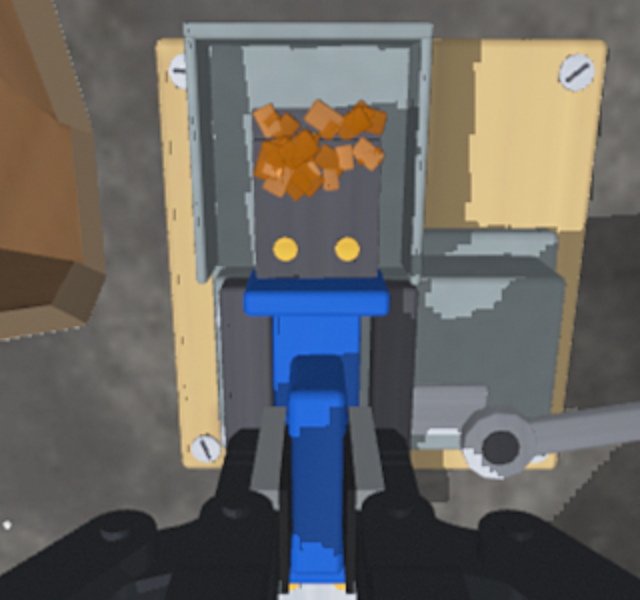

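The jaw's rear end at v≈281 is within 1 mm of where it should be. The insert's collar and rib edges are about 2 mm towards the front. Laterally it is centred (316.5 against 318). I shift +2 mm in tool x, lower and release.

```bash
python3 -m inch '[{"dr":[0,0,0],"delta_pos":[2.2,0,0],"fingers":8},{"dr":[0,0,0],"delta_pos":[0,0,6],"fingers":8},{"dr":[0,0,0],"delta_pos":[0,0,6],"fingers":8},{"dr":[0,0,0],"delta_pos":[0,0,5],"fingers":8},{"dr":[0,0,0],"delta_pos":[0,0,4],"fingers":8},{"dr":[0,0,0],"delta_pos":[0,0,3],"fingers":8},{"dr":[0,0,0],"delta_pos":[0,0,2],"fingers":8},{"dr":[0,0,0],"delta_pos":[0,0,0],"fingers":8}]'
python3 go.py 0.4985 -0.2307 0.0675 -95.5
```

```text
time_s: 14.6
ee_pos: [0.4984, -0.2309, 0.0678]
tcp_rot: [0.0, 0.999, -0.048, -0.0]
wrist_force: [1.2, 0.2, -0.9]
grip_width: 0.0104
t 14.6 p [ 0.4984 -0.2309  0.0678] az -95.55 tilt [-0. -0. -1.] F [ 1.2  0.2 -0.9] grip 10.4 j [-0.6   0.58  1.23  1.93 -0.63  1.08 -0.77]
shift [ 0.1 -0.2  0.3] turn z(+cw) -0.05
```

```bash
python3 -m inch '[{"dr":[0,0,0],"delta_pos":[0,0,0],"fingers":32},{"dr":[0,0,0],"delta_pos":[0,0,0],"fingers":32},{"dr":[0,0,0],"delta_pos":[0,0,0],"fingers":32},{"dr":[0,0,0],"delta_pos":[0,0,-8],"fingers":32},{"dr":[0,0,0],"delta_pos":[0,0,-20],"fingers":32},{"dr":[0,0,0],"delta_pos":[0,0,-30],"fingers":32},{"dr":[0,0,0],"delta_pos":[0,0,-35],"fingers":32},{"dr":[0,0,0],"delta_pos":[0,0,0],"fingers":32}]'
python3 go.py 0.476 -0.332 0.066 6
python3 - <<'E'
from h import *
c=cams.capture('wrist');cv2.imwrite('pics/w6.png',cv2.resize(c['image'][50:350,160:480,::-1],None,fx=2,fy=2))
E
```

```text
time_s: 15.6
ee_pos: [0.4997, -0.2319, 0.1643]
tcp_rot: [0.0, 0.999, -0.048, 0.002]
wrist_force: [-0.4, -0.8, -0.5]
grip_width: 0.0319
t 15.6 p [ 0.4997 -0.2319  0.1643] az -95.56 tilt [ 0.005 -0.001 -1.   ] F [-0.4 -0.8 -0.5] grip 31.9 j [-0.71  0.45  1.35  1.84 -0.47  1.23 -0.88]
shift [-14.4 101.9  98.2] turn z(+cw) -101.56
```

View pics/w6.png

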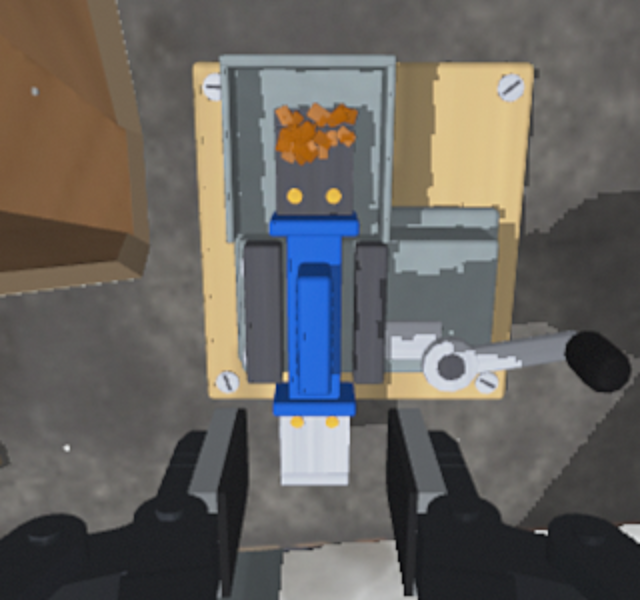

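The insert lies between the jaws with both collars outside the jaw ends: rear 215–235 against the jaw end at 240, front 385 against 382. The clean blade is at the front, (315,450), and the knob top at about (608,368). Next I go to the knob.

```bash
python3 -c "
from h import *
c=cams.capture('wrist');print(tool()[1],[ray(c,(160+u/2,50+v/2),.09).round(4) for u,v in((608,370),)],'pivot',ray(c,(160+451/2,50+367/2),.064))"
python3 -m inch '[{"dr":[0,0,0],"delta_pos":[-8,50,0],"fingers":32},{"dr":[0,0,-10],"delta_pos":[-8,50,0],"fingers":32},{"dr":[0,0,-10],"delta_pos":[0,0,0],"fingers":32},{"dr":[0,0,-10],"delta_pos":[0,0,0],"fingers":32},{"dr":[0,0,-10],"delta_pos":[0,0,0],"fingers":32},{"dr":[0,0,-10],"delta_pos":[0,0,0],"fingers":32},{"dr":[0,0,-10],"delta_pos":[0,0,0],"fingers":32},{"dr":[0,0,-10],"delta_pos":[0,0,0],"fingers":32}]'
python3 go.py 0.474 -0.33 0.12 6
```

```text
[ 0.49865554 -0.23071248  0.16153015] [array([ 0.4768, -0.328 ,  0.09  ])] pivot [ 0.47184909 -0.27985045  0.064     ]
time_s: 16.7
ee_pos: [0.4722, -0.3285, 0.16]
tcp_rot: [-0.001, 0.844, 0.536, -0.001]
wrist_force: [-0.0, 0.8, -0.8]
grip_width: 0.032
t 16.7 p [ 0.4722 -0.3285  0.16  ] az -25.23 tilt [-0.002  0.001 -1.   ] F [-0.   0.8 -0.8] grip 32.0 j [-0.26  0.34  0.97  1.78 -0.3   1.18  0.35]
shift [-0.6  2.4 40. ] turn z(+cw) -31.23
```

```bash
python3 -m inch '[{"dr":[0,0,-10],"delta_pos":[0,0,10],"fingers":32},{"dr":[0,0,-10],"delta_pos":[0,0,10],"fingers":32},{"dr":[0,0,-10],"delta_pos":[0,0,10],"fingers":32},{"dr":[0,0,-1],"delta_pos":[-0.8,2.8,10],"fingers":32},{"dr":[0,0,0],"delta_pos":[0,0,15],"fingers":32},{"dr":[0,0,0],"delta_pos":[0,0,15],"fingers":32},{"dr":[0,0,0],"delta_pos":[0,0,13],"fingers":32},{"dr":[0,0,0],"delta_pos":[0,0,11],"fingers":32}]'
python3 go.py 0.475 -0.3295 0.066 6
```

```text
time_s: 17.7
ee_pos: [0.4755, -0.3293, 0.0658]
tcp_rot: [-0.0, 0.673, 0.74, -0.0]
wrist_force: [-0.2, -0.3, -1.0]
grip_width: 0.032
t 17.7 p [ 0.4755 -0.3293  0.0658] az 5.43 tilt [-0.001  0.    -1.   ] F [-0.2 -0.3 -1. ] grip 32.0 j [-0.11  0.42  0.79  1.86 -0.35  1.01  0.92]
shift [-0.1 -0.5 -0.2] turn z(+cw) -0.57
```

```bash
python3 -m inch '[{"dr":[0,0,0],"delta_pos":[0,0,0],"fingers":20},{"dr":[0,0,0],"delta_pos":[0,0,0],"fingers":20},{"dr":[0,0,-10],"delta_pos":[0.8,8.7,0],"fingers":20},{"dr":[0,0,-10],"delta_pos":[0.8,8.7,0],"fingers":20},{"dr":[0,0,-10],"delta_pos":[0.8,8.7,0],"fingers":20},{"dr":[0,0,-10],"delta_pos":[0.8,8.7,0],"fingers":20},{"dr":[0,0,-10],"delta_pos":[0.8,8.7,0],"fingers":20},{"dr":[0,0,-10],"delta_pos":[0.8,8.7,0],"fingers":20}]'
python3 go.py 0.519 -0.2853 0.066 84.5
```

```text
time_s: 18.7
ee_pos: [0.5163, -0.3013, 0.0674]
tcp_rot: [0.0, 0.21, 0.978, -0.001]
wrist_force: [-1.1, -2.3, -1.8]
grip_width: 0.0197
t 18.7 p [ 0.5163 -0.3013  0.0674] az 65.72 tilt [ 0.    -0.002 -1.   ] F [-1.1 -2.3 -1.8] grip 19.7 j [ 0.01  0.4   0.54  1.8  -0.24  1.    1.8 ]
shift [ 4.1 15.7  1.4] turn z(+cw) -18.78
```

```bash
python3 -m inch '[{"dr":[0,0,-10],"delta_pos":[0.8,7,0],"fingers":20},{"dr":[0,0,-8],"delta_pos":[1.2,6,0],"fingers":20},{"dr":[0,0,0],"delta_pos":[0.5,3,0],"fingers":20},{"dr":[0,0,0],"delta_pos":[0,1,0],"fingers":20},{"dr":[0,0,0],"delta_pos":[0,0,0],"fingers":20},{"dr":[0,0,0],"delta_pos":[0,0,0],"fingers":20},{"dr":[0,0,0],"delta_pos":[0,0,0],"fingers":20},{"dr":[0,0,0],"delta_pos":[0,0,0],"fingers":20}]'
python3 go.py 0.519 -0.2853 0.066 84.5
```

```text
time_s: 19.7
ee_pos: [0.5197, -0.2856, 0.0679]
tcp_rot: [0.002, 0.059, 0.998, -0.002]
wrist_force: [2.4, -7.7, -2.5]
grip_width: 0.0199
t 19.7 p [ 0.5197 -0.2856  0.0679] az 83.25 tilt [ 0.003 -0.003 -1.   ] F [ 2.4 -7.7 -2.5] grip 19.9 j [ 0.03  0.38  0.48  1.81 -0.2   0.99  2.05]
shift [0.8 0.2 1.9] turn z(+cw) -1.25
```

```bash
python3 -m inch '[{"dr":[0,0,0],"delta_pos":[0,1,0],"fingers":20},{"dr":[0,0,0],"delta_pos":[0,1,0],"fingers":20},{"dr":[0,0,0],"delta_pos":[0,1,0],"fingers":20},{"dr":[0,0,0],"delta_pos":[0,0,0],"fingers":20},{"dr":[0,0,0],"delta_pos":[0,0,0],"fingers":20},{"dr":[0,0,0],"delta_pos":[0,0,0],"fingers":20},{"dr":[0,0,0],"delta_pos":[0,0,0],"fingers":20},{"dr":[0,0,0],"delta_pos":[0,0,0],"fingers":20}]'
python3 go.py 0.519 -0.2853 0.066 84.5
```

```text
time_s: 20.7
ee_pos: [0.5201, -0.2838, 0.068]
tcp_rot: [0.002, 0.059, 0.998, -0.002]
wrist_force: [4.8, -10.7, -4.7]
grip_width: 0.0205
t 20.7 p [ 0.5201 -0.2838  0.068 ] az 83.2 tilt [ 0.004 -0.005 -1.   ] F [  4.8 -10.7  -4.7] grip 20.5 j [ 0.03  0.38  0.48  1.81 -0.2   0.99  2.04]
shift [ 0.9 -1.6  2.1] turn z(+cw) -1.3
```

```bash
python3 -m inch '[{"dr":[0,0,0],"delta_pos":[0,1,0],"fingers":20},{"dr":[0,0,0],"delta_pos":[0,1,0],"fingers":20},{"dr":[0,0,0],"delta_pos":[0,1,0],"fingers":20},{"dr":[0,0,0],"delta_pos":[0,1,0],"fingers":20},{"dr":[0,0,0],"delta_pos":[0,0,0],"fingers":20},{"dr":[0,0,0],"delta_pos":[0,0,0],"fingers":20},{"dr":[0,0,0],"delta_pos":[0,0,0],"fingers":20},{"dr":[0,0,0],"delta_pos":[0,0,0],"fingers":20}]'
python3 go.py 0.519 -0.2853 0.066 84.5
```

```text
time_s: 21.7
ee_pos: [0.5202, -0.2833, 0.0682]
tcp_rot: [0.003, 0.061, 0.998, -0.005]
wrist_force: [5.4, -21.3, -9.0]
grip_width: 0.0203
t 21.7 p [ 0.5202 -0.2833  0.0682] az 83.06 tilt [ 0.005 -0.009 -1.   ] F [  5.4 -21.3  -9. ] grip 20.3 j [ 0.02  0.38  0.48  1.82 -0.2   0.99  2.03]
shift [ 0.9 -2.1  2.2] turn z(+cw) -1.44
```

```bash
python3 -m inch '[{"dr":[0,0,0],"delta_pos":[0,-2,0],"fingers":24},{"dr":[0,0,0],"delta_pos":[0,-2,0],"fingers":32},{"dr":[0,0,0],"delta_pos":[0,0,0],"fingers":32},{"dr":[0,0,0],"delta_pos":[0,0,-15],"fingers":32},{"dr":[0,0,0],"delta_pos":[0,0,-30],"fingers":32},{"dr":[0,0,0],"delta_pos":[10,10,-40],"fingers":32},{"dr":[0,0,0],"delta_pos":[15,25,-40],"fingers":32},{"dr":[0,0,0],"delta_pos":[0,20,0],"fingers":32}]'
python3 go.py 0.519 -0.2853 0.066 84.5
python3 - <<'E'
from h import *
c=cams.capture('wrist');cv2.imwrite('pics/w7.png',cv2.resize(c['image'][80:300,200:440,::-1],None,fx=2.7,fy=2.7,interpolation=cv2.INTER_CUBIC))
t=cams.capture('top');cv2.imwrite('pics/t7.png',t['image'][:,:,::-1])
E
```

```text
time_s: 22.7
ee_pos: [0.5016, -0.2221, 0.1963]
tcp_rot: [0.003, 0.057, 0.998, 0.0]
wrist_force: [0.1, 0.1, -0.4]
grip_width: 0.0322
t 22.7 p [ 0.5016 -0.2221  0.1963] az 83.44 tilt [ 0.006  0.    -1.   ] F [ 0.1  0.1 -0.4] grip 32.2 j [-0.1   0.15  0.49  1.79 -0.08  1.22  1.86]
shift [-23.7 -60.9 130.4] turn z(+cw) -1.06
```

View pics/w7.png

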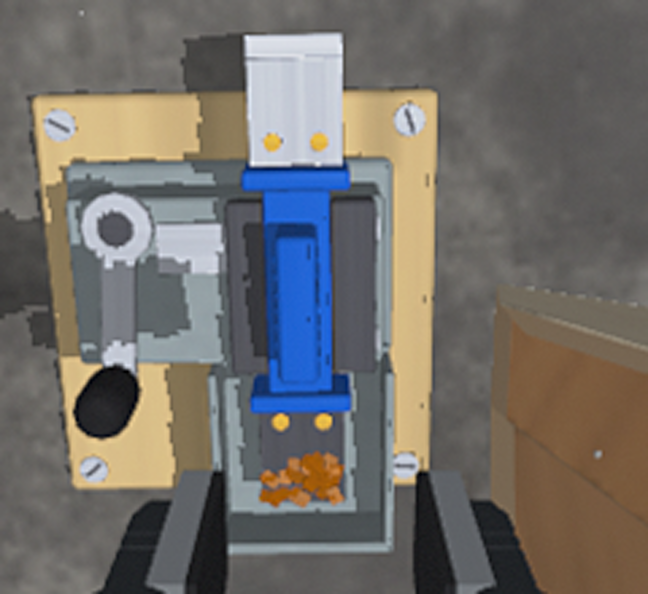

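The lever is shut, with the knob at (105,402) in line with the insert. The clean blade is at the front (295,100) and the crusted one is sheltered in the guard. Both collars sit outside the jaw ends and the insert is parallel to the jaws. I hand in after checking the numbers and the bystanders.

Run:
```python
from h import *
c=cams.capture('wrist');Q=lambda u,v,z: ray(c,(200+u/2.7-.3,80+v/2.7-.3),z)
j=(Q(303,200,.061)+Q(299,372,.061))/2;e=Q(294,36,.057)
k,p=Q(104,408,.09),Q(116,229,.064);d=k-p
print("edge ahead of jaw middle mm",np.linalg.norm((e-j)[:2])*1e3,"lever az",np.degrees(np.arctan2(d[1],d[0])))
a=cv2.imread("pics/top0.png").astype(int);b=cv2.imread("pics/t7.png").astype(int);D=abs(a-b).max(2)
for n,(u0,v0,u1,v1) in dict(bottle=(165,195,215,235),cup=(440,215,478,255),cell=(403,145,447,187),facets=(170,228,240,262)).items(): print(n,"changed px",int((D[v0:v1,u0:u1]>60).sum()))
s=telemetry.sense();print(s["time_s"],s["wrist_force"].round(1))
ctrl.finish_job()
```

```text
edge ahead of jaw middle mm 73.28717748439725 lever az -7.660409585079913
bottle changed px 2
cup changed px 0
cell changed px 0
facets changed px 537
22.85 [-0.4  0.5 -0.3]
the job is handed in; nothing more can be done
```

View pics/t7.png

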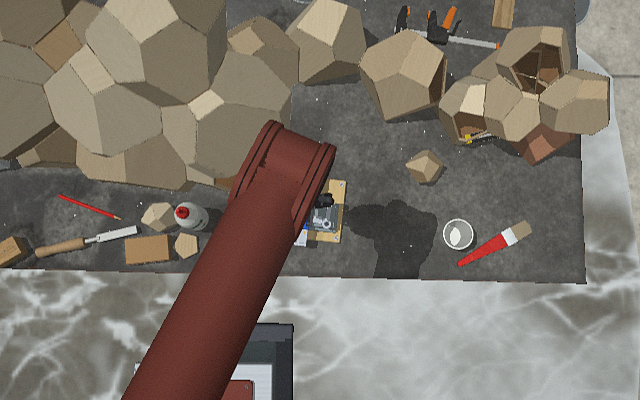

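The job is handed in at 22.9 s, and my checks suggest it succeeded, though no verdict is reported. I swung the lever open, lifted the insert by its rib and turned it end for end. I then laid it back between the jaws and pushed the lever shut until it stopped at about 21 N on the knob. After that I backed off and moved clear.

**Insert:** In the last close view the clean blade is at the front, with its edge about 73 mm ahead of the jaws' middle; the allowed range is 69–81 mm. Both collars sit outside the jaw ends, and the insert lies in line with the jaws.

**Lever:** Its measured direction is −7.7°, against a holder direction of about −5.4°. That is roughly 0.04 rad open, within the 0.2 limit and about where it started (−8.0 to −8.3°). The jaw's force on the insert cannot be read directly; I infer it from the firm stop.

**Contact:** At hand-in the wrist force was about zero and the gripper was well above the holder.

**Bystanders:** Comparing the first and last top views, the bottle, cup and cell are unchanged. The facet area showed 537 changed pixels. The top view shows the arm covering facet (222,243), while the other facet at (186,245) is in its old place. I could not see the hidden facet, but nothing worked near it.

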